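# Hold a tube block against the sprung stop while it is clamped

## Robot

A 6-joint arm with a two-finger parallel gripper is mounted at the origin on the work surface. World frame = base frame: x ahead of the robot, y to its left, z up, the work surface at z = 0. Lengths are in m, angles in degrees, forces in N, time in s.
With the tool pointing down it reaches from about 0.4 to 0.825 m from the base axis. Payload 7 kg.
Tool frame: the origin (TCP) lies on the centre line of the jaws, within the pads' length; the fingertips stand 22 mm ahead of it and the grasp point (between the pads) lies 3 mm ahead of it; z points along the fingers, y is the line along which they close (so a half turn about z gives the same grasp; the last joint's range is limited). The gripper opens to 88 mm and grips with 3 to 60 N. Pads are 19 mm wide; open, the fingers measure 130 mm over their backs; the gripper's body (78 mm by 193 mm) begins 47 mm behind the grasp point.
Start: joints at [-58.722, 20.546, 0.682, 0, -70.136, -16.507], TCP at [0.172, -0.653, 0.21] pointing down, gripper open.
Joint ranges: [-176.03, 176.03], [-82.01, 121.73], [-58.28, 71.71], [-173.87, 95.51], [-174.79, -0.11], [-173.66, 173.66]. Speed limits (degrees/s): [136.94, 136.94, 172.46, 180, 180, 180].

## Interface

Orientations are given as [roll, pitch, yaw] about the fixed x, y, z axes, in that order (R = Rz(yaw) Ry(pitch) Rx(roll)).
In Python, from plant import get_state, cams, r gives the robot as it stands.
- The arm moves only by the tool apply_moves, never from a script. Its argument "targets" is a list of rows, each an object with "dp": the shift along the world's x, y, z in m, a list of three; "yaw": the turn about the world's z in degrees. In form: [{"dp": [x, y, z], "yaw": yaw}, ...]. A call has 1 to 20 rows; each row is the pose to reach, as a shift and turn from the pose commanded when the call began; what a row does not reach only later rows make up. A row lasts 1/12 s, in which the tool goes at most 41.7 mm and 7.16 degrees, less where a joint would pass 70% of its speed; a pose out of reach is approached as far as the arm can. A call with a gripper value outside its range is refused whole. "grip" is the gripper command: -1 is fully open, 1 is shut, values between are in proportion, set as the call begins (left out, the last holds). The fingers move at their own pace and stop on an object; "squeeze" is the grip in N (left out, the last holds). Time passes only in rows, so rows that repeat a pose let the fingers close. It gives the time, the measured TCP pose, the force, the opening and the grip force at its end, in the units of the state.
- get_state(): the state, without advancing time (a new reading comes with each control period).
- cams.capture(name): name is "scene" or "top" or "wrist"; returns a dict with "image" (420x560x3 uint8, red, green, blue), "range_z" (420x560 float32, m along the optical axis (not along the pixel's ray), 0 where there is no reading), "fx", "fy", "cx", "cy" (pixels), "k1" (the pictures are not rectified: a ray, as slopes to the right and down, at radius r is drawn at 1 + k1 r^2 times it, then the intrinsics apply), "R" (3x3) and "t" (3): a world point X has camera coordinates R X + t; the wrist camera has in their place "T_tool_cam" (4x4, takes a point from camera to tool coordinates, whose origin is the TCP and whose axes are the flange's). Camera axes: x right, y down, z forward; pixel columns grow to the right and rows downward; lengths in m; the calibration is good to about 2 mm. A picture is of the moment at which its call begins: read the wrist's pose just before it.
- r.close_job(): hands the job in; it is judged then, once.
The state is a dict: "time_s": time; "joints": joint angles; "qd": joint speeds; "joint_torque": joint torques, N m; "tcp_pos": TCP position; "eef_rot": TCP orientation; "contact_force": force on the tool from outside, world axes, zero at the start; "moment": the same for the moment, N m; "gripper_width": finger opening in m; "gripper_force": force on a finger pad.
Only numpy, scipy, OpenCV 4.12 (cv2) and the standard library are available. Lean on these libraries where they do the work, as an engineer would, in place of code of your own. Each camera call takes 0.05 s, during which the arm holds its last target. There are 200 camera calls.

## Task

Lay the long aluminium tube block flat in the channel of the deck nest, just short of the sprung stop, then slide it against the stop and press with about 10 newtons, which pushes the stop in to about half of its travel (never to its end). Keep the push steady for a couple of seconds and finish while still holding the block pressed like that, because a colleague is about to tighten the clamp screw. Leave the other things on the bench where they are.

Things in the scene. Friction and masses are not known exactly. Their poses are not given: they have to be found in the camera images.
- block: The part to hold: plain aluminium block, 100 mm long (its x), 50 mm wide (its y), 60 mm high, two rows of four 16 mm wells in its top; 0.45 to 0.7 kg. Origin at the centre of its underside, z up. Either end may face the stop. Grip it across its width in the upper 30 mm, so that the fingers stay above the guides of the nest.
- nest: Deck nest fixed to the bench: grey plate 220 (x) by 110 (y) by 8 mm thick. Origin at the centre of its underside, on the bench; x runs along the channel towards the sprung stop, z up. The plate's top is the channel floor. From x = 85 to 110 mm a fixed housing, 70 mm wide, 54 mm high, carries the stop. A black clamp screw, 26 mm high, sticks out at x = -20, y = 37 to 61 mm.
- channel (a point): Point on the channel floor, on its centre line, at nest x = -22 mm, 8 mm above the bench; axes as the nest's. A block centred here lies 22 mm short of the resting stop. The two side guides (nest x = -90 to 40 mm) have inner faces 29 mm either side of the centre line and flared tops about 26 mm above the bench; the -x end is open.
- stop: Sprung stop: upright steel plate 50 mm wide (y), 34 mm high, 10 mm thick, that slides along the nest's x. Origin at the lower edge, middle, of the face that meets the block, 10 mm above the bench; at rest at nest x = 50 mm. It gives up to 20 mm towards +x against a spring of 1 N per mm (no preload, hardly any friction): 10 N is 10 mm. It springs back when released.
- stop_face (a point): Middle of the stop's pressing face, 30 mm above the bench; at rest at nest x = +50 mm, and it travels with the stop.
- square_block: Bystander: another aluminium block, square and low, 70 x 70 mm, 30 mm high, four 24 mm wells. Origin at the centre of its underside. Leave alone.
- tube_rack: Bystander: green tube rack 70 x 120 mm, 50 mm high (83 mm with tubes), loose. Origin at the centre of its underside. Leave alone.
- tip_box: Bystander: pipette tip box with orange top, 85 x 125 mm, 57 mm high, with an open lid to about 135 mm. Origin at the centre of its underside. Leave alone.
- reagent: Bystander: amber jar, 60 mm diameter, 110 mm high. Origin at the centre of its underside. Leave alone.

How it is judged:
By the outcome, as a careful person would: the job done as asked, in the order asked, and still so for the second after the job is handed in, while the arm keeps its last pose, push and grip.
It also fails if it takes over 48 s, if anything falls off the work surface, if the arm or the gripper's body presses on something with over 40 N, if the wrist force passes 120 N, or if a joint passes its speed limit or range.

## Working session

There is one attempt and no reset: what is moved stays moved. The work goes in short steps, Python scripts to look and compute and a tool call to move; the robot and the scene stay as the last step left them, time stands still between calls to the robot, and variables do not carry over. Pictures are saved under pics/ and viewed, at most 10 in all, crops included, and the job is handed in when it is done.

Besides the shell and the picture viewer there is one more tool, called after "Emit:" by a JSON object that holds its "name" and its "arguments". apply_moves: Moves the arm, as the interface text tells. Its arguments: {"type":"object","properties":{"targets":{"type":"array","items":{"type":"object","properties":{"dp":{"type":"array","items":{"type":"number"}},"yaw":{"type":"number"}}}},"grip":{"type":"number"},"squeeze":{"type":"number"}},"required":["targets"]}

```bash
mkdir -p pics; ls; cat > h.py <<'E'
import numpy as np, cv2
from plant import get_state, cams, r
from scipy.spatial.transform import Rotation as Ro
def cap(n):
    s=get_state(); c=cams.capture(n); 
    if n=='wrist':
        T=np.eye(4); T[:3,:3]=Ro.from_euler('xyz',s['eef_rot'],degrees=True).as_matrix(); T[:3,3]=s['tcp_pos']
        M=T@np.array(c['T_tool_cam'])
    else:
        M=np.eye(4); R=np.array(c['R']); M[:3,:3]=R.T; M[:3,3]=-R.T@np.array(c['t'])
    c['M']=M; return c
def pts(c):
    "world point per pixel from range"
    h,w=c['range_z'].shape; u,v=np.meshgrid(np.arange(w),np.arange(h))
    d=rays(c,np.stack([u,v],-1).reshape(-1,2)).reshape(h,w,3)
    return (d*c['range_z'][...,None])@c['M'][:3,:3].T+c['M'][:3,3]
def rays(c,px):
    K=np.array([[c['fx'],0,c['cx']],[0,c['fy'],c['cy']],[0,0,1.]])
    x=(np.asarray(px,float)-[c['cx'],c['cy']])/[c['fx'],c['fy']]; y=x.copy()
    for _ in range(20): y=x/(1+c['k1']*(y**2).sum(-1,keepdims=True))
    return np.concatenate([y,np.ones(y.shape[:-1]+(1,))],-1)
def onplane(c,px,z):
    d=rays(c,px)@c['M'][:3,:3].T; o=c['M'][:3,3]
    return o+d*((z-o[2])/d[...,2])[...,None]
def save(c,n): cv2.imwrite('pics/'+n,c['image'][...,::-1]); np.savez(''+n+'.npz',**{k:np.asarray(v) for k,v in c.items()})
E
python3 - <<'E'
from h import *
s=get_state(); print({k:np.round(v,3).tolist() for k,v in s.items()})
for n in('top','scene'):
    c=cap(n); save(c,n+'1.png'); print(n,c['M'].round(3).tolist(),c['fx'],c['k1'])
E
```

```text
pics
{'time_s': 0.0, 'joints': [-58.724, 20.589, 0.634, -0.019, -70.137, -16.508], 'qd': [-0.037, -0.016, -0.065, -0.013, 0.107, -0.011], 'joint_torque': [-0.001, -58.272, 29.306, 6.998, 0.007, -0.0], 'tcp_pos': [0.172, -0.652, 0.209], 'eef_rot': [179.906, -0.009, -165.238], 'contact_force': [-0.198, 0.224, -0.393], 'moment': [0.017, -0.051, -0.022], 'gripper_force': 0.0, 'gripper_width': 0.087}
top [[-0.003, -0.989, 0.149, 0.454], [-1.0, -0.0, -0.021, 0.059], [0.021, -0.149, -0.989, 1.132], [0.0, 0.0, 0.0, 1.0]] 463.81660983837173 0.0014604561000347192
scene [[0.422, 0.642, -0.64, 1.248], [0.907, -0.308, 0.288, -0.248], [-0.012, -0.702, -0.712, 0.75], [0.0, 0.0, 0.0, 1.0]] 410.5144431035751 -0.10788889904506999
```

View pics/top1.png

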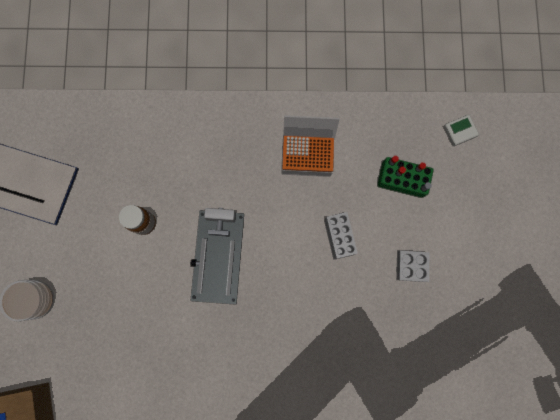

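View pics/scene1.png

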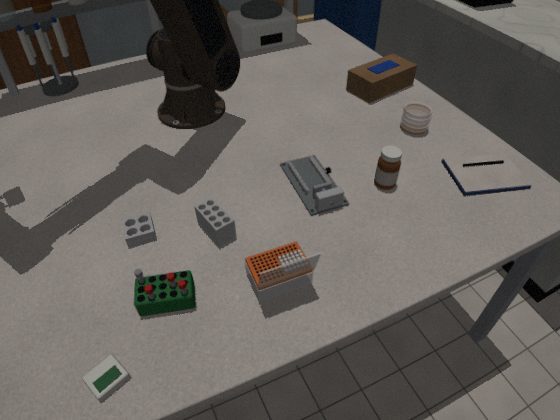

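The top view shows the block at about (341,236), standing with its wells up. The nest is at (218,256), with the stop housing at its upper end (world +x) and the clamp screw at (194,263). Next I measure both.

```bash
cat > m.py <<'E'
from h import *
def rect(P,m):
    q=P[...,:2][m].astype(np.float32)*1000
    (cx,cy),(w,h),a=cv2.minAreaRect(q); 
    if w<h: w,h,a=h,w,a-90
    return round(cx,1),round(cy,1),round(w,1),round(h,1),round((a+90)%180-90,2),len(q)
E
python3 - <<'E'
from m import *
for n in('top1.png',):
    c=dict(np.load(n+'.npz')); P=pts(c); z=P[...,2]
    print('bench',np.median(z[300:320,100:180]))
    b=np.zeros(z.shape,bool); b[205:265,320:362]=1
    print('block top',rect(P,b&(z>.05)&(z<.07)), np.median(z[b&(z>.05)]))
    b[:]=0; b[200:312,183:250]=1
    print('plate',rect(P,b&(z>.005)&(z<.07)))
    print('housing',rect(P,b&(z>.048)&(z<.06)))
    print('guides/stop',rect(P,b&(z>.018)&(z<.03)))
    # image-edge approach: threshold around plate
    g=cv2.cvtColor(c['image'],cv2.COLOR_RGB2GRAY)
    print(g[256,180:256].tolist())
    print(g[236,315:370].tolist())
E
python3 - <<'E'
import cv2
a=cv2.imread('pics/top1.png')[195:310,180:370]
cv2.imwrite('pics/c1.png',cv2.resize(a,None,fx=4,fy=4,interpolation=cv2.INTER_CUBIC))
E
```

```text
bench 0.0002454345662734614
block top (568.4, -103.4, 100.3, 50.9, 13.03, 647) 0.059790932748771786
plate (528.0, 194.3, 258.6, 154.8, 2.36, 4116)
housing (603.5, 185.1, 69.4, 58.1, 81.78, 321)
guides/stop (530.8, 200.6, 196.1, 99.7, -4.35, 543)
[130, 130, 128, 128, 129, 126, 127, 127, 127, 130, 129, 125, 126, 126, 107, 85, 86, 85, 83, 87, 99, 98, 101, 104, 116, 71, 84, 84, 88, 86, 88, 86, 88, 88, 87, 88, 88, 87, 90, 90, 87, 91, 90, 92, 90, 88, 89, 89, 94, 125, 109, 99, 97, 72, 85, 91, 91, 89, 90, 88, 73, 119, 128, 128, 126, 126, 128, 131, 129, 130, 127, 126, 124, 125, 131, 131]
[130, 132, 130, 130, 128, 131, 129, 129, 130, 130, 128, 126, 107, 64, 52, 59, 93, 135, 136, 139, 139, 136, 135, 133, 136, 140, 139, 141, 140, 128, 101, 83, 68, 61, 66, 84, 113, 131, 134, 132, 132, 130, 131, 133, 133, 131, 129, 128, 129, 129, 130, 130, 128, 131, 133]
```

View pics/c1.png

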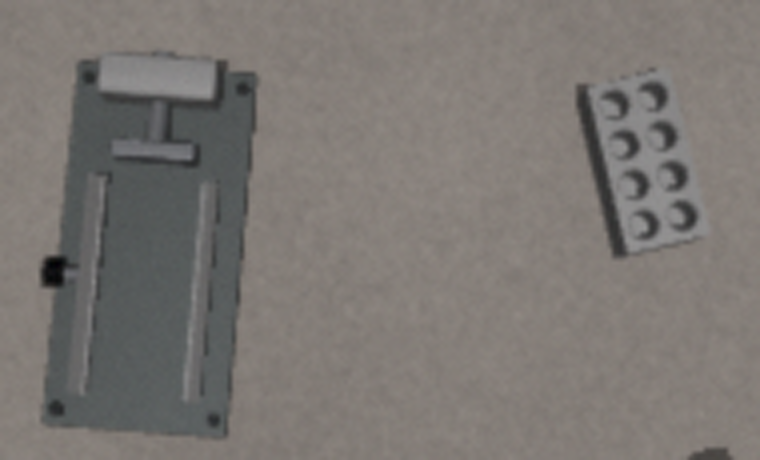

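Emit:
{"name": "apply_moves", "arguments": {"targets": [{"dp": [0.02, 0.028, 0], "yaw": 0}, {"dp": [0.043, 0.06, 0], "yaw": -0.5}, {"dp": [0.067, 0.093, 0], "yaw": -1}, {"dp": [0.09, 0.125, 0], "yaw": -1.8}, {"dp": [0.114, 0.158, 0], "yaw": -1.8}, {"dp": [0.137, 0.19, 0], "yaw": -1.8}, {"dp": [0.161, 0.223, 0], "yaw": -1.8}, {"dp": [0.184, 0.255, 0], "yaw": -1.8}, {"dp": [0.208, 0.288, 0], "yaw": -1.8}, {"dp": [0.232, 0.322, 0], "yaw": -1.8}, {"dp": [0.255, 0.354, 0], "yaw": -1.8}, {"dp": [0.279, 0.387, 0], "yaw": -1.8}, {"dp": [0.302, 0.419, 0], "yaw": -1.8}, {"dp": [0.326, 0.452, 0], "yaw": -1.8}, {"dp": [0.35, 0.485, 0], "yaw": -1.8}, {"dp": [0.373, 0.517, -0.01], "yaw": -1.8}, {"dp": [0.39, 0.54, -0.02], "yaw": -1.8}, {"dp": [0.396, 0.549, -0.03], "yaw": -1.8}, {"dp": [0.396, 0.549, -0.03], "yaw": -1.8}, {"dp": [0.396, 0.549, -0.03], "yaw": -1.8}], "grip": -1, "squeeze": 30}}

```text
time_s: 1.77
tcp_pos: [0.5674, -0.1034, 0.1788]
eef_rot: [180.0, -0.1, -167.0]
contact_force: [-0.1, -0.2, 0.3]
gripper_width: 0.0875
gripper_force: 0.0
```

```bash
python3 - <<'E'
from m import *
c=dict(np.load('top1.png.npz'))
k=np.array([(83,60),(255,72),(227,437),(43,425)])/4+[180,195]-.375
w=onplane(c,k,.008); print(w.round(4).tolist(), 'centre',w.mean(0).round(4))
for a,b in((3,0),(2,1)): d=w[b]-w[a]; print(np.degrees(np.arctan2(d[1],d[0])),np.hypot(*d[:2]))
for a,b in((1,0),(2,3)): d=w[b]-w[a]; print(np.degrees(np.arctan2(-d[0],d[1])),np.hypot(*d[:2]))
s=get_state(); print(s['time_s'],s['tcp_pos'],s['eef_rot'],s['contact_force'])
c=cap('wrist'); save(c,'w1.png'); P=pts(c); z=P[...,2]
near=np.hypot(P[...,0]-.568,P[...,1]+.103)<.075
print('block',rect(P,near&(z>.055)&(z<.066)&(c['range_z']>0)))
E
```

```text
[[0.6356, 0.2334, 0.008], [0.6283, 0.1283, 0.008], [0.4087, 0.1428, 0.008], [0.4161, 0.252, 0.008]] centre [0.5222 0.1891 0.008 ]
-4.832598468769571 0.22028320850354086
-3.7895655931280006 0.2200037720409765
-4.021882636099776 0.1053613654539923
-3.8860991836795518 0.10937054746353399
1.7667 [ 0.56737251 -0.10344909  0.17875093] [ 1.79984465e+02 -1.46658287e-01 -1.66963816e+02] [-0.13841278 -0.24967104  0.27460804]
block (567.3, -103.5, 100.5, 50.1, 12.76, 3360)
```

View pics/w1.png

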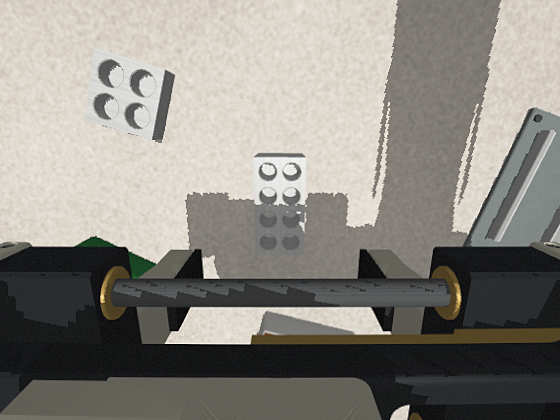

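The wrist view shows the block centred between the fingers (column 280, rows 155–250), aligned with the jaws. I descend and grip.

Emit:
{"name": "apply_moves", "arguments": {"targets": [{"dp": [0, 0, -0.02], "yaw": 0}, {"dp": [0, 0, -0.045], "yaw": 0}, {"dp": [0, 0, -0.07], "yaw": 0}, {"dp": [0, 0, -0.095], "yaw": 0}, {"dp": [0, 0, -0.112], "yaw": 0}, {"dp": [0, 0, -0.121], "yaw": 0}, {"dp": [0, 0, -0.125], "yaw": 0}, {"dp": [0, 0, -0.125], "yaw": 0}, {"dp": [0, 0, -0.125], "yaw": 0}]}}

```text
time_s: 2.57
tcp_pos: [0.5688, -0.1041, 0.0561]
eef_rot: [-180.0, 0.1, -167.0]
contact_force: [-0.5, -0.1, 1.3]
gripper_width: 0.088
gripper_force: 0.0
```

Emit:
{"name": "apply_moves", "arguments": {"targets": [{"dp": [0, 0, 0], "yaw": 0}, {"dp": [0, 0, 0], "yaw": 0}, {"dp": [0, 0, 0], "yaw": 0}, {"dp": [0, 0, 0], "yaw": 0}, {"dp": [0, 0, 0], "yaw": 0}, {"dp": [0, 0, 0], "yaw": 0}, {"dp": [0, 0, 0], "yaw": 0}, {"dp": [0, 0, 0], "yaw": 0}, {"dp": [0, 0, 0], "yaw": 0}, {"dp": [0, 0, 0], "yaw": 0}], "grip": 1, "squeeze": 45}}

```text
time_s: 3.4
tcp_pos: [0.568, -0.1037, 0.0548]
eef_rot: [180.0, -0.0, -167.0]
contact_force: [-0.3, -0.1, -0.7]
gripper_width: 0.0265
gripper_force: 0.0
```

```bash
python3 - <<'E'
from m import *
s=get_state(); print(s['gripper_width'],s['gripper_force'],s['tcp_pos'])
a=cap('wrist');b=cap('scene');save(a,'w2.png');save(b,'s2.png')
im=np.hstack([a['image'][:,:,::-1],cv2.resize(b['image'][140:320,120:300,::-1],(420,420),interpolation=cv2.INTER_CUBIC)])
cv2.imwrite('pics/c2.png',cv2.resize(im,(800,343)))
print(get_state()['gripper_width'])
E
```

```text
0.026472543284915967 0.0 [ 0.56803469 -0.10367214  0.05480553]
0.018990051693620905
```

View pics/c2.png

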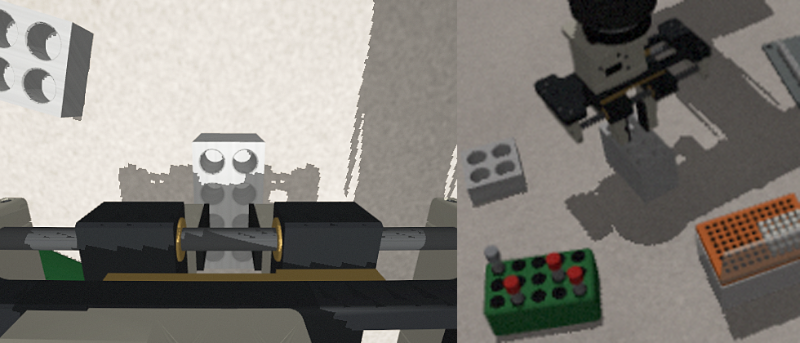

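```bash
python3 - <<'E'
from m import *
a=dict(np.load('w2.png.npz')); P=pts(a); print(a['T_tool_cam'].round(3).tolist()); 
iT=np.linalg.inv(np.array(a['M'])); 
s=800/980
for x,y in((225,145),(228,175),(228,215),(203,222),(205,262),(256,262),(256,222),(230,262),(100,100)):
    u,v=int(x/s),int(y/s); print((u,v),P[v,u].round(3),a['range_z'][v,u].round(3),a['image'][v,u])
b=dict(np.load('s2.png.npz')); P=pts(b)
k=s*420/180
for x,y in((600,120),(630,125),(636,135),(640,140),(640,150),(640,165),(660,190),(650,140)):
    u,v=int((x-457)/k+120),int(y/k+140); print('s',(u,v),P[v,u].round(3),b['image'][v,u])
E
```

```text
[[-0.0, -0.963, -0.27, 0.074], [1.0, -0.0, 0.0, 0.0], [-0.0, -0.27, 0.963, -0.175], [0.0, 0.0, 0.0, 1.0]]
(275, 177) [ 0.521 -0.117  0.06 ] 0.17 [242 242 242]
(279, 214) [ 0.541 -0.11   0.06 ] 0.175 [236 235 234]
(279, 263) [ 0.571 -0.103  0.06 ] 0.184 [133 134 131]
(248, 271) [ 0.561 -0.12   0.099] 0.142 [16 15 19]
(251, 320) [ 0.613 -0.112  0.06 ] 0.194 [93 93 94]
(313, 320) [ 0.567 -0.089  0.119] 0.127 [28 29 29]
(313, 271) [ 0.553 -0.091  0.1  ] 0.142 [12 14 15]
(281, 320) [ 0.609 -0.093  0.061] 0.194 [127 127 125]
(122, 122) [ 0.515 -0.233 -0.001] 0.22 [227 221 213]
s (195, 203) [ 0.457 -0.124  0.001] [125 120 114]
s (210, 205) [ 0.541 -0.102  0.059] [101 100 100]
s (213, 210) [ 0.561 -0.101  0.06 ] [72 71 71]
s (216, 213) [ 0.574 -0.098  0.06 ] [75 76 74]
s (216, 218) [ 0.59  -0.104  0.061] [72 71 70]
s (216, 226) [ 0.598 -0.109  0.044] [68 68 69]
s (226, 239) [ 0.618 -0.095  0.011] [75 73 73]
s (221, 213) [ 0.57  -0.085  0.051] [72 71 70]
```

```bash
python3 - <<'E'
from m import *
for n in ('w2.png','s2.png'):
    c=dict(np.load(n+'.npz')); P=pts(c); T=(P-[.568,-.1037,0])
    a=np.radians(13); x=T[...,0]*np.cos(a)+T[...,1]*np.sin(a); y=-T[...,0]*np.sin(a)+T[...,1]*np.cos(a); z=P[...,2]
    for lo in np.arange(.058,.13,.006):
        m=(abs(x)<.03)&(abs(y)<.07)&(z>=lo)&(z<lo+.006)&(c['range_z']>0)
        if m.sum(): print(n,round(lo,3),m.sum(),'x',np.percentile(x[m],[5,95]).round(3),'y',np.percentile(y[m],[5,50,95]).round(3))
E
python3 - <<'E'
import cv2,numpy as np
b=cv2.imread('pics/s2.png')[170:270,165:275]; b=np.clip(b.astype(float)*1.8,0,255).astype('uint8')
cv2.imwrite('pics/c3.png',cv2.resize(b,None,fx=5.5,fy=5.5,interpolation=cv2.INTER_CUBIC))
E
```

```text
w2.png 0.058 2970 x [-0.029  0.005] y [-0.023  0.     0.023]
w2.png 0.07 84 x [-0.012 -0.003] y [-0.016  0.014  0.021]
w2.png 0.076 305 x [-0.013 -0.   ] y [-0.027 -0.013  0.028]
w2.png 0.082 304 x [-0.013 -0.003] y [-0.026  0.014  0.027]
w2.png 0.088 406 x [-0.013 -0.006] y [-0.024 -0.013  0.025]
w2.png 0.094 249 x [-0.013 -0.008] y [-0.024 -0.013  0.025]
w2.png 0.1 278 x [-0.013 -0.006] y [-0.022  0.001  0.024]
w2.png 0.106 146 x [-0.013  0.006] y [-0.021  0.014  0.023]
w2.png 0.112 446 x [-0.003  0.007] y [-0.016 -0.013  0.017]
w2.png 0.118 170 x [-0.005  0.007] y [-0.017 -0.013  0.018]
w2.png 0.124 137 x [-0.009  0.002] y [-0.017 -0.016  0.018]
w2.png 0.13 159 x [-0.014 -0.002] y [-0.017 -0.016  0.018]
s2.png 0.058 183 x [-0.023  0.028] y [-0.023  0.     0.022]
s2.png 0.07 14 x [-0.002  0.012] y [-0.02   0.013  0.025]
s2.png 0.076 35 x [-0.008  0.013] y [-0.026  0.012  0.026]
s2.png 0.082 35 x [-0.007  0.013] y [-0.026  0.011  0.024]
s2.png 0.088 40 x [-0.005  0.014] y [-0.026 -0.013  0.023]
s2.png 0.094 35 x [-0.008  0.013] y [-0.028  0.013  0.027]
s2.png 0.1 33 x [-0.002  0.013] y [-0.026  0.013  0.027]
s2.png 0.106 43 x [0.    0.013] y [-0.029  0.012  0.026]
s2.png 0.112 23 x [0.005 0.013] y [-0.026  0.015  0.028]
s2.png 0.118 13 x [-0.001  0.013] y [0.015 0.02  0.026]
s2.png 0.124 10 x [-0.007  0.013] y [0.016 0.016 0.023]
s2.png 0.13 6 x [-0.009  0.002] y [-0.029  0.017  0.017]
```

View pics/c3.png

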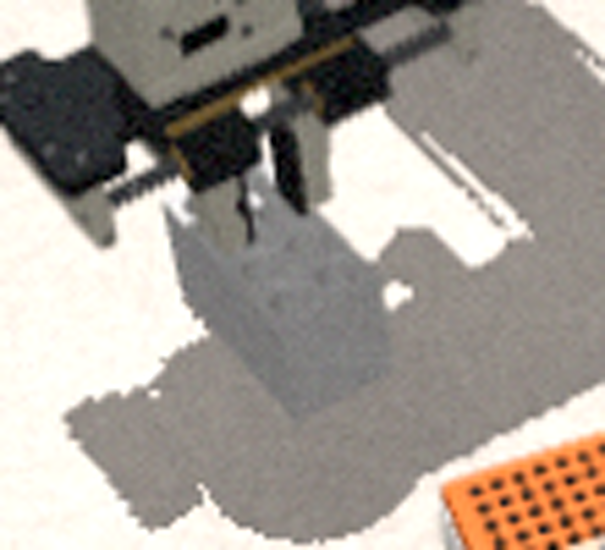

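Both cameras put the fingertips at about z = 0.073, while the TCP reads 0.055. The jaws closed above the block without touching it, so the real tips sit about 18 mm behind the TCP, not 22 mm ahead as stated. I'll reopen and recheck the tip height while open.

Emit:
{"name": "apply_moves", "arguments": {"targets": [{"dp": [0, 0, 0], "yaw": 0}, {"dp": [0, 0, 0], "yaw": 0}, {"dp": [0, 0, 0], "yaw": 0}, {"dp": [0, 0, 0], "yaw": 0}, {"dp": [0, 0, 0], "yaw": 0}, {"dp": [0, 0, 0], "yaw": 0}, {"dp": [0, 0, 0], "yaw": 0}, {"dp": [0, 0, 0], "yaw": 0}, {"dp": [0, 0, 0], "yaw": 0}, {"dp": [0, 0, 0], "yaw": 0}, {"dp": [0, 0, 0], "yaw": 0}, {"dp": [0, 0, 0], "yaw": 0}, {"dp": [0, 0, 0], "yaw": 0}], "grip": -1}}

```text
time_s: 4.58
tcp_pos: [0.568, -0.1037, 0.0548]
eef_rot: [180.0, -0.0, -167.0]
contact_force: [-0.0, -1.2, 0.1]
gripper_width: 0.0874
gripper_force: 0.0
```

```bash
python3 - <<'E'
from m import *
s0=get_state(); print(s0['tcp_pos'],s0['gripper_width'],s0['contact_force'],s0['joints'])
for n in ('wrist','scene'):
    c=cap(n); save(c,n[0]+'3.png'); P=pts(c); T=(P-[.568,-.1037,0])
    a=np.radians(13); x=T[...,0]*np.cos(a)+T[...,1]*np.sin(a); y=-T[...,0]*np.sin(a)+T[...,1]*np.cos(a); z=P[...,2]
    for sg in(-1,1):
        m=(abs(x)<.03)&(sg*y>.033)&(sg*y<.075)&(z>.015)&(z<.1)&(c['range_z']>0)
        if m.sum(): print(n,sg,m.sum(),'z',np.percentile(z[m],[0,1,3,10,50]).round(3),'x',np.percentile(x[m],[5,95]).round(3),'y',np.percentile(y[m],[5,95]).round(3))
    m=(abs(x)<.07)&(abs(y)<.032)&(z>.055)&(z<.066)&(c['range_z']>0)
    print('block',rect(P,m))
E
```

```text
[ 0.56804023 -0.10368555  0.05483894] 0.08742165016263241 [-0.03177888 -1.23579329  0.12389562] [ 9.05511861e+00  1.98735823e+01 -2.29264011e+01 -1.16450974e-03
 -4.72034479e+01 -8.60841010e+01]
wrist -1 995 z [0.07  0.072 0.073 0.076 0.087] x [-0.013 -0.001] y [-0.058 -0.043]
wrist 1 970 z [0.07  0.072 0.073 0.077 0.087] x [-0.013 -0.   ] y [0.044 0.059]
block (567.3, -103.7, 101.0, 50.2, 12.77, 7354)
scene -1 70 z [0.069 0.072 0.074 0.077 0.085] x [-0.006  0.013] y [-0.059 -0.044]
scene 1 85 z [0.071 0.072 0.074 0.075 0.088] x [-0.006  0.013] y [0.045 0.06 ]
block (569.1, -102.9, 103.6, 51.8, 12.08, 508)
```

The tips are at z≈0.0715 when open too, so I descend another 40 mm.

Emit:
{"name": "apply_moves", "arguments": {"targets": [{"dp": [0, 0, -0.01], "yaw": 0}, {"dp": [0, 0, -0.022], "yaw": 0}, {"dp": [0, 0, -0.032], "yaw": 0}, {"dp": [0, 0, -0.037], "yaw": 0}, {"dp": [0, 0, -0.04], "yaw": 0}, {"dp": [0, 0, -0.04], "yaw": 0}, {"dp": [0, 0, -0.04], "yaw": 0}]}}

```text
time_s: 5.27
tcp_pos: [0.5682, -0.1037, 0.0148]
eef_rot: [-180.0, -0.0, -167.0]
contact_force: [-0.5, -0.3, -0.2]
gripper_width: 0.0872
gripper_force: 0.0
```

Emit:
{"name": "apply_moves", "arguments": {"targets": [{"dp": [0, 0, 0], "yaw": 0}, {"dp": [0, 0, 0], "yaw": 0}, {"dp": [0, 0, 0], "yaw": 0}, {"dp": [0, 0, 0], "yaw": 0}, {"dp": [0, 0, 0], "yaw": 0}, {"dp": [0, 0, 0], "yaw": 0}, {"dp": [0, 0, 0], "yaw": 0}, {"dp": [0, 0, 0], "yaw": 0}], "grip": 1, "squeeze": 45}}

```text
time_s: 5.93
tcp_pos: [0.5682, -0.1037, 0.015]
eef_rot: [-180.0, 0.0, -167.0]
contact_force: [0.5, -1.3, 1.3]
gripper_width: 0.0495
gripper_force: 45.0
```

Emit:
{"name": "apply_moves", "arguments": {"targets": [{"dp": [0, 0, 0.004], "yaw": 0}, {"dp": [0, 0, 0.014], "yaw": 0}, {"dp": [0, 0, 0.03], "yaw": 0}, {"dp": [-0.001, 0.004, 0.05], "yaw": 0}, {"dp": [-0.004, 0.015, 0.07], "yaw": -1}, {"dp": [-0.008, 0.033, 0.088], "yaw": -2}, {"dp": [-0.013, 0.055, 0.1], "yaw": -3.5}, {"dp": [-0.018, 0.08, 0.108], "yaw": -5}, {"dp": [-0.024, 0.107, 0.11], "yaw": -6.5}, {"dp": [-0.031, 0.135, 0.11], "yaw": -8}, {"dp": [-0.038, 0.163, 0.11], "yaw": -9.5}, {"dp": [-0.044, 0.19, 0.11], "yaw": -11}, {"dp": [-0.05, 0.215, 0.11], "yaw": -12.5}, {"dp": [-0.055, 0.238, 0.11], "yaw": -14}, {"dp": [-0.06, 0.258, 0.11], "yaw": -15.5}, {"dp": [-0.064, 0.275, 0.11], "yaw": -16.5}, {"dp": [-0.067, 0.287, 0.11], "yaw": -17}, {"dp": [-0.068, 0.293, 0.11], "yaw": -17}, {"dp": [-0.068, 0.294, 0.11], "yaw": -17}, {"dp": [-0.068, 0.294, 0.11], "yaw": -17}]}}

```text
time_s: 7.6
tcp_pos: [0.4999, 0.1902, 0.125]
eef_rot: [-180.0, -0.0, 176.0]
contact_force: [-0.1, 0.4, -4.4]
gripper_width: 0.0496
gripper_force: 45.0
```

Emit:
{"name": "apply_moves", "arguments": {"targets": [{"dp": [0, 0, 0], "yaw": 0}, {"dp": [0, 0, 0], "yaw": 0}, {"dp": [0, 0, 0], "yaw": 0}]}}

```text
time_s: 7.85
tcp_pos: [0.5001, 0.1896, 0.1249]
eef_rot: [-180.0, -0.0, 175.9]
contact_force: [-0.0, -0.5, -4.4]
gripper_width: 0.0496
gripper_force: 45.0
```

```bash
python3 - <<'E'
from m import *
s0=get_state(); print(s0['tcp_pos'],s0['eef_rot'],s0['gripper_width'],s0['contact_force'])
c=cap('wrist'); save(c,'w4.png'); t=cap('top'); save(t,'t4.png')
P=pts(c); z=P[...,2]; ok=c['range_z']>0
# block underside/top in gripper frame
a=np.radians(s0['eef_rot'][2]+180); T=P-s0['tcp_pos']
x=T[...,0]*np.cos(a)+T[...,1]*np.sin(a); y=-T[...,0]*np.sin(a)+T[...,1]*np.cos(a)
m=ok&(abs(y)<.03)&(x>-.06)&(x<.06)&(abs(T[...,2]-.045)<.006); print('blk x',np.percentile(x[m],[1,99]),'y',np.percentile(y[m],[1,99]),'z',np.median(T[...,2][m]))
# guides & plate
p=ok&(z>.004)&(z<.012); g=ok&(z>.019)&(z<.031)
print('plate',rect(P,p),'guides',rect(P,g))
E
```

```text
[0.50013967 0.18956794 0.12485554] [-1.79991277e+02 -1.04992959e-02  1.75918192e+02] 0.049613425698153815 [-4.17933584e-03 -5.08367163e-01 -4.39174552e+00]
blk x [-0.05131437  0.02220789] y [-0.02521528  0.02554481] z 0.04459928442949751
plate (516.9, 191.2, 213.1, 110.4, -4.09, 6072) guides (456.2, 213.6, 122.9, 61.8, 57.76, 973)
```

View pics/w4.png

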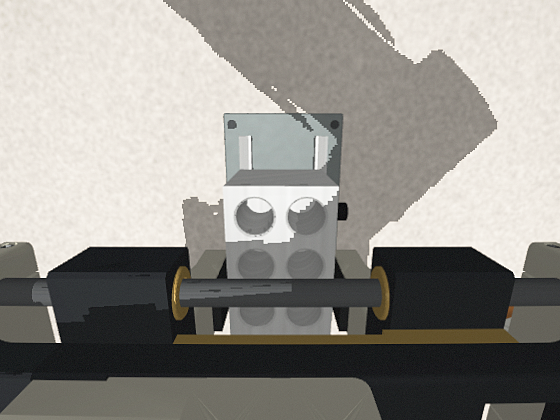

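The wrist view shows the plate's rear end (corners 224,114 and 342,114) and both guides (columns about 245 and 322) ahead of the held block. I'll check the lateral centring on the guides.

```bash
python3 - <<'E'
from m import *
a=np.radians(-4.1)
for n in('w4.png','top1.png','t4.png','scene1.png'):
    c=dict(np.load(n+'.npz')); P=pts(c); T=P-[.521,.190,0]
    x=T[...,0]*np.cos(a)+T[...,1]*np.sin(a); y=-T[...,0]*np.sin(a)+T[...,1]*np.cos(a); z=P[...,2]; ok=c['range_z']>0
    for s in(-1,1):
        m=ok&(x>-.1)&(x<.05)&(s*y>.022)&(s*y<.05)&(z>.018)&(z<.032)&~((abs(x+.02)<.015)&(y>.034))
        if m.sum()>5: print(n,s,m.sum(),'y',np.percentile(y[m],[2,50,98]).round(4),'x',np.percentile(x[m],[2,98]).round(4),'z',z[m].max().round(4))
    m=ok&(abs(y)<.12)&(abs(x)<.2)&(z>.004)&(z<.012)
    print('  plate x',np.percentile(x[m],[.5,99.5]).round(4),'y',np.percentile(y[m],[.5,99.5]).round(4))
    m=ok&(abs(y)<.02)&(x>.04)&(x<.07)&(z>.036)&(z<.05)
    if m.sum(): print('  stop x',np.percentile(x[m],[2,50,98]).round(4),m.sum())
E
```

```text
w4.png -1 406 y [-0.038  -0.033  -0.0282] x [-0.0905 -0.0618] z 0.0276
w4.png 1 422 y [0.03   0.0349 0.0396] x [-0.0905 -0.0601] z 0.0276
  plate x [-0.1106 -0.0417] y [-0.0535  0.0553]
top1.png -1 212 y [-0.0383 -0.0337 -0.0286] x [-0.0868  0.0365] z 0.0315
top1.png 1 217 y [0.0295 0.0339 0.0393] x [-0.0867  0.0384] z 0.0304
  plate x [-0.1896  0.1899] y [-0.1136  0.1162]
  stop x [0.0507 0.0557 0.0669] 82
t4.png -1 59 y [-0.0382 -0.0338 -0.0286] x [-0.089   0.0388] z 0.029
t4.png 1 35 y [0.0297 0.0344 0.039 ] x [-0.0888 -0.0725] z 0.0304
  plate x [-0.1971  0.1964] y [-0.1169  0.1137]
  stop x [0.0508 0.0562 0.0672] 78
scene1.png -1 105 y [-0.0368 -0.0335 -0.0269] x [-0.0856  0.0418] z 0.0289
scene1.png 1 105 y [0.0311 0.0355 0.0409] x [-0.0837  0.0348] z 0.0276
  plate x [-0.1086  0.1137] y [-0.0539  0.0565]
  stop x [0.0508 0.0599 0.0642] 70
```

Emit:
{"name": "apply_moves", "arguments": {"targets": [{"dp": [0, 0.001, -0.008], "yaw": 0}, {"dp": [0, 0.0023, -0.022], "yaw": 0}, {"dp": [0, 0.0023, -0.038], "yaw": 0}, {"dp": [0, 0.0023, -0.054], "yaw": 0}, {"dp": [0, 0.0023, -0.068], "yaw": 0}, {"dp": [0, 0.0023, -0.078], "yaw": 0}, {"dp": [0, 0.0023, -0.082], "yaw": 0}, {"dp": [0, 0.0023, -0.082], "yaw": 0}, {"dp": [0, 0.0023, -0.086], "yaw": 0}, {"dp": [0, 0.0023, -0.09], "yaw": 0}, {"dp": [0, 0.0023, -0.094], "yaw": 0}, {"dp": [0, 0.0023, -0.097], "yaw": 0}, {"dp": [0, 0.0023, -0.099], "yaw": 0}, {"dp": [0, 0.0023, -0.1], "yaw": 0}, {"dp": [0, 0.0023, -0.1], "yaw": 0}, {"dp": [0, 0.0023, -0.1], "yaw": 0}]}}

```text
time_s: 9.28
tcp_pos: [0.5002, 0.1927, 0.0249]
eef_rot: [180.0, 0.0, 176.0]
contact_force: [0.2, 0.6, -3.5]
gripper_width: 0.0496
gripper_force: 45.0
```

Emit:
{"name": "apply_moves", "arguments": {"targets": [{"dp": [0, 0, -0.0005], "yaw": 0}, {"dp": [0, 0, -0.001], "yaw": 0}, {"dp": [0, 0, -0.0014], "yaw": 0}, {"dp": [0, 0, -0.0014], "yaw": 0}]}}

```text
time_s: 9.62
tcp_pos: [0.5001, 0.1926, 0.0234]
eef_rot: [180.0, 0.0, 176.0]
contact_force: [-0.1, 1.1, -4.3]
gripper_width: 0.0497
gripper_force: 45.0
```

Emit:
{"name": "apply_moves", "arguments": {"targets": [{"dp": [0, 0, -0.0003], "yaw": 0}, {"dp": [0, 0, -0.0006], "yaw": 0}, {"dp": [0, 0, -0.0006], "yaw": 0}, {"dp": [0, 0, -0.0006], "yaw": 0}]}}

```text
time_s: 9.95
tcp_pos: [0.5001, 0.1926, 0.023]
eef_rot: [180.0, 0.0, 176.0]
contact_force: [-1.0, -0.1, -1.5]
gripper_width: 0.05
gripper_force: 45.0
```

Emit:
{"name": "apply_moves", "arguments": {"targets": [{"dp": [0, 0, -0.0002], "yaw": 0}, {"dp": [0, 0, -0.0002], "yaw": 0}, {"dp": [0, 0, -0.0002], "yaw": 0}, {"dp": [0, 0, -0.0002], "yaw": 0}]}}

```text
time_s: 10.28
tcp_pos: [0.5001, 0.1926, 0.023]
eef_rot: [180.0, 0.0, 176.0]
contact_force: [-3.3, -1.5, 5.2]
gripper_width: 0.0497
gripper_force: 45.0
```

```bash
cat > st.py <<'E'
from m import *
s0=get_state(); print(np.round(s0['tcp_pos'],4),np.round(s0['eef_rot'],2),s0['gripper_width'],np.round(s0['contact_force'],2),np.round(s0['moment'],2))
a=np.radians(-4.1)
for n in('scene','top'):
    c=cap(n); P=pts(c); T=P-[.5211,.1908,0]
    x=T[...,0]*np.cos(a)+T[...,1]*np.sin(a); y=-T[...,0]*np.sin(a)+T[...,1]*np.cos(a); z=P[...,2]; ok=c['range_z']>0
    m=ok&(abs(y)<.02)&(x>-.1)&(x<.08)&(z>.062)&(z<.072); 
    if m.sum(): print(n,'block x',np.percentile(x[m],[1,99]).round(4),'y',np.percentile(y[m],[1,99]).round(4),'z',np.median(z[m]).round(4),m.sum())
    m=ok&(abs(y)<.02)&(x>.04)&(x<.08)&(z>.036)&(z<.047)
    if m.sum(): print(n,'stop x',np.percentile(x[m],[2,50,98]).round(4),m.sum())
    save(c,n+'_l.png')
E
python3 st.py
```

```text
[0.5001 0.1926 0.023 ] [1.7999e+02 1.0000e-02 1.7597e+02] 0.04969862480160422 [-3.29 -1.51  5.23] [-0.26  1.15 -0.  ]
scene block x [-0.0678  0.0308] y [-0.0194  0.0198] z 0.0672 196
scene stop x [0.0497 0.0589 0.0681] 69
top block x [-0.0705 -0.0615] y [-0.0187  0.0175] z 0.0682 45
top stop x [0.051  0.0565 0.0767] 76
```

Emit:
{"name": "apply_moves", "arguments": {"targets": [{"dp": [0, 0, 0.0002], "yaw": 0}, {"dp": [0, 0, 0.0002], "yaw": 0}, {"dp": [0.002, -0.00014, 0.0002], "yaw": 0}, {"dp": [0.004, -0.0003, 0.0002], "yaw": 0}, {"dp": [0.006, -0.0004, 0.0002], "yaw": 0}, {"dp": [0.008, -0.0006, 0.0002], "yaw": 0}, {"dp": [0.01, -0.0007, 0.0002], "yaw": 0}, {"dp": [0.012, -0.0009, 0.0002], "yaw": 0}, {"dp": [0.014, -0.001, 0.0002], "yaw": 0}, {"dp": [0.016, -0.0011, 0.0002], "yaw": 0}, {"dp": [0.018, -0.0013, 0.0002], "yaw": 0}, {"dp": [0.018, -0.0013, 0.0002], "yaw": 0}, {"dp": [0.018, -0.0013, 0.0002], "yaw": 0}]}}

```text
time_s: 11.47
tcp_pos: [0.5176, 0.1911, 0.023]
eef_rot: [-180.0, -0.0, 176.0]
contact_force: [-5.6, -1.2, 6.7]
gripper_width: 0.0496
gripper_force: 45.0
```

```bash
python3 st.py
```

```text
[0.5176 0.1911 0.023 ] [-1.7998e+02 -4.0000e-02  1.7597e+02] 0.04962567674423806 [-5.61 -1.21  6.72] [-0.09  2.02  0.09]
scene block x [-0.0482  0.0489] y [-0.0197  0.0198] z 0.0675 211
scene stop x [0.0449 0.057  0.0628] 102
top block x [-0.0529 -0.0414] y [-0.0199  0.018 ] z 0.0678 56
top stop x [0.0538 0.0591 0.0785] 34
```

Friction is confusing the force reading, because the tool presses about 11 N onto the floor. I ease it up slightly.

Emit:
{"name": "apply_moves", "arguments": {"targets": [{"dp": [0, 0, 0.0002], "yaw": 0}, {"dp": [0, 0, 0.0003], "yaw": 0}, {"dp": [0, 0, 0.0003], "yaw": 0}, {"dp": [0, 0, 0.0003], "yaw": 0}]}}

```text
time_s: 11.9
tcp_pos: [0.5176, 0.1912, 0.023]
eef_rot: [-180.0, -0.0, 176.0]
contact_force: [-6.1, -0.6, 4.1]
gripper_width: 0.0497
gripper_force: 45.0
```

Emit:
{"name": "apply_moves", "arguments": {"targets": [{"dp": [0, 0, 0.0002], "yaw": 0}, {"dp": [0, 0, 0.0004], "yaw": 0}, {"dp": [0, 0, 0.0004], "yaw": 0}, {"dp": [0, 0, 0.0004], "yaw": 0}]}}

```text
time_s: 12.23
tcp_pos: [0.5182, 0.1913, 0.0232]
eef_rot: [-180.0, -0.0, 176.0]
contact_force: [-0.6, -0.4, -5.0]
gripper_width: 0.0503
gripper_force: 45.0
```

Emit:
{"name": "apply_moves", "arguments": {"targets": [{"dp": [0.001, 0, -0.0001], "yaw": 0}, {"dp": [0.0022, -0.0002, -0.0001], "yaw": 0}, {"dp": [0.0035, -0.0003, -0.0001], "yaw": 0}, {"dp": [0.0047, -0.0003, -0.0001], "yaw": 0}, {"dp": [0.006, -0.0004, -0.0001], "yaw": 0}, {"dp": [0.0072, -0.0005, -0.0001], "yaw": 0}, {"dp": [0.0085, -0.0006, -0.0001], "yaw": 0}, {"dp": [0.01, -0.0007, -0.0001], "yaw": 0}, {"dp": [0.01, -0.0007, -0.0001], "yaw": 0}, {"dp": [0.01, -0.0007, -0.0001], "yaw": 0}, {"dp": [0.01, -0.0007, -0.0001], "yaw": 0}]}}

```text
time_s: 13.15
tcp_pos: [0.5273, 0.1905, 0.0233]
eef_rot: [-180.0, -0.1, 176.0]
contact_force: [-5.5, 1.8, -1.0]
gripper_width: 0.05
gripper_force: 45.0
```

```bash
python3 st.py
```

```text
[0.5273 0.1905 0.0233] [-1.7998e+02 -7.0000e-02  1.7596e+02] 0.0500160420854289 [-5.52  1.82 -1.01] [ 0.76  1.99 -0.04]
scene block x [-0.0386  0.0583] y [-0.0195  0.0199] z 0.0677 209
scene stop x [0.0543 0.0646 0.0682] 86
top block x [-0.0433 -0.0296] y [-0.0195  0.0194] z 0.0688 67
top stop x [0.0639 0.066  0.0756] 9
```

Emit:
{"name": "apply_moves", "arguments": {"targets": [{"dp": [0.0008, 0, 0], "yaw": 0}, {"dp": [0.0016, -0.0001, 0], "yaw": 0}, {"dp": [0.0024, -0.0002, 0], "yaw": 0}, {"dp": [0.0032, -0.0002, 0], "yaw": 0}, {"dp": [0.004, -0.0003, 0], "yaw": 0}, {"dp": [0.0047, -0.0003, 0], "yaw": 0}, {"dp": [0.0047, -0.0003, 0], "yaw": 0}, {"dp": [0.0047, -0.0003, 0], "yaw": 0}, {"dp": [0.0047, -0.0003, 0], "yaw": 0}, {"dp": [0.0047, -0.0003, 0], "yaw": 0}]}}

```text
time_s: 14.08
tcp_pos: [0.5312, 0.1901, 0.0232]
eef_rot: [-180.0, -0.1, 176.0]
contact_force: [-9.1, 2.9, 0.3]
gripper_width: 0.0498
gripper_force: 45.0
```

```bash
python3 st.py
```

```text
[0.5312 0.1901 0.0232] [-1.7996e+02 -1.3000e-01  1.7595e+02] 0.04977867409547212 [-9.15  2.92  0.34] [ 1.14  3.24 -0.01]
scene block x [-0.0343  0.0619] y [-0.0197  0.0195] z 0.067 213
scene stop x [0.0586 0.0672 0.0718] 80
top block x [-0.0395 -0.0251] y [-0.0194  0.0193] z 0.068 65
top stop x [0.0686 0.0687 0.0689] 2
```

Emit:
{"name": "apply_moves", "arguments": {"targets": [{"dp": [0.0005, 0, 0], "yaw": 0}, {"dp": [0.001, -0.0001, 0.0001], "yaw": 0}, {"dp": [0.0013, -0.0001, 0.0001], "yaw": 0}, {"dp": [0.0013, -0.0001, 0.0001], "yaw": 0}, {"dp": [0.0013, -0.0001, 0.0001], "yaw": 0}, {"dp": [0.0013, -0.0001, 0.0001], "yaw": 0}]}}

```text
time_s: 14.68
tcp_pos: [0.5322, 0.19, 0.0232]
eef_rot: [-180.0, -0.2, 175.9]
contact_force: [-9.4, 3.0, 1.0]
gripper_width: 0.0495
gripper_force: 45.0
```

```bash
python3 st.py
```

```text
[0.5322 0.19   0.0232] [-1.7995e+02 -1.6000e-01  1.7595e+02] 0.04953999404890962 [-9.4   2.99  0.97] [1.42 3.67 0.02]
scene block x [-0.0336  0.0635] y [-0.0192  0.0194] z 0.0674 215
scene stop x [0.0603 0.0688 0.0738] 77
top block x [-0.0384 -0.0251] y [-0.0193  0.0196] z 0.0686 66
top stop x [0.0707 0.0708 0.0778] 3
```

```bash
python3 - <<'E'
from h import *
a=np.radians(-4.1)
for n in('scene1.png','scene_l.png','top1.png','top_l.png'):
    c=dict(np.load(n+'.npz')); P=pts(c); T=P-[.5211,.1908,0]
    x=T[...,0]*np.cos(a)+T[...,1]*np.sin(a); y=-T[...,0]*np.sin(a)+T[...,1]*np.cos(a); z=P[...,2]; ok=c['range_z']>0
    for lo,hi in((-.024,-.01),(.01,.024)):
        m=ok&(y>lo)&(y<hi)&(x>.045)&(x<.082)&(z>.024)&(z<.05)
        print(n,lo,m.sum(),np.percentile(x[m],[5,50,90,97]).round(4) if m.sum() else '', np.percentile(x[m&(z<.038)],[10,50,90]).round(4) if (m&(z<.038)).sum() else '')
E
```

```text
scene1.png -0.024 44 [0.0529 0.0592 0.0618 0.0624] [0.0566 0.0603 0.0621]
scene1.png 0.01 36 [0.0539 0.0608 0.0624 0.0636] [0.0593 0.0612 0.0623]
scene_l.png -0.024 63 [0.0466 0.0622 0.0718 0.0725] [0.0465 0.0585 0.0686]
scene_l.png 0.01 32 [0.06   0.0649 0.0722 0.0726] [0.0701 0.0704 0.0707]
top1.png -0.024 30 [0.0506 0.0546 0.059  0.0593] [0.0505 0.0507 0.0523]
top1.png 0.01 28 [0.0509 0.0543 0.0592 0.0596] [0.0509 0.051  0.0511]
top_l.png -0.024 2 [0.0707 0.0708 0.0708 0.0708] 
top_l.png 0.01 0
```

Emit:
{"name": "apply_moves", "arguments": {"targets": [{"dp": [0, 0, 0], "yaw": 0}, {"dp": [0, 0, 0], "yaw": 0}, {"dp": [0, 0, 0], "yaw": 0}, {"dp": [0, 0, 0], "yaw": 0}, {"dp": [0, 0, 0], "yaw": 0}, {"dp": [0, 0, 0], "yaw": 0}]}}

```text
time_s: 15.28
tcp_pos: [0.5322, 0.19, 0.0232]
eef_rot: [-180.0, -0.2, 176.0]
contact_force: [-9.5, 2.8, 0.9]
gripper_width: 0.05
gripper_force: 45.0
```

The stop's back edge has moved about 10 mm and the push reads about 9.5 N. I hold it steady.

Emit:
{"name": "apply_moves", "arguments": {"targets": [{"dp": [0, 0, 0], "yaw": 0}, {"dp": [0, 0, 0], "yaw": 0}, {"dp": [0, 0, 0], "yaw": 0}, {"dp": [0, 0, 0], "yaw": 0}, {"dp": [0, 0, 0], "yaw": 0}, {"dp": [0, 0, 0], "yaw": 0}, {"dp": [0, 0, 0], "yaw": 0}, {"dp": [0, 0, 0], "yaw": 0}, {"dp": [0, 0, 0], "yaw": 0}, {"dp": [0, 0, 0], "yaw": 0}, {"dp": [0, 0, 0], "yaw": 0}, {"dp": [0, 0, 0], "yaw": 0}, {"dp": [0, 0, 0], "yaw": 0}, {"dp": [0, 0, 0], "yaw": 0}, {"dp": [0, 0, 0], "yaw": 0}, {"dp": [0, 0, 0], "yaw": 0}, {"dp": [0, 0, 0], "yaw": 0}, {"dp": [0, 0, 0], "yaw": 0}, {"dp": [0, 0, 0], "yaw": 0}, {"dp": [0, 0, 0], "yaw": 0}]}}

```text
time_s: 16.95
tcp_pos: [0.5321, 0.19, 0.0232]
eef_rot: [-180.0, -0.2, 176.0]
contact_force: [-9.6, 4.0, 0.7]
gripper_width: 0.0499
gripper_force: 45.0
```

Emit:
{"name": "apply_moves", "arguments": {"targets": [{"dp": [0, 0, 0], "yaw": 0}, {"dp": [0, 0, 0], "yaw": 0}, {"dp": [0, 0, 0], "yaw": 0}, {"dp": [0, 0, 0], "yaw": 0}, {"dp": [0, 0, 0], "yaw": 0}, {"dp": [0, 0, 0], "yaw": 0}, {"dp": [0, 0, 0], "yaw": 0}, {"dp": [0, 0, 0], "yaw": 0}, {"dp": [0, 0, 0], "yaw": 0}, {"dp": [0, 0, 0], "yaw": 0}, {"dp": [0, 0, 0], "yaw": 0}, {"dp": [0, 0, 0], "yaw": 0}]}}

```text
time_s: 17.95
tcp_pos: [0.5322, 0.19, 0.0232]
eef_rot: [-180.0, -0.2, 176.0]
contact_force: [-10.7, 3.7, 0.9]
gripper_width: 0.0496
gripper_force: 45.0
```

```bash
python3 -c "
from h import *
s=get_state(); print(s['time_s'],s['tcp_pos'],s['contact_force'],s['gripper_force'])
print(r.close_job())"
```

```text
17.95 [0.5321833  0.19003417 0.02322468] [-10.7193874    3.65738209   0.92999245] 44.99360874295235
the job is handed in; nothing more can be done
None
```

The block lies flat in the nest channel, pressed against the stop at about 10 N with the stop pushed in about 10 mm; I held it there for about 3 s and handed it in at 17.95 s, still gripped and pressed.

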